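# Restock the staining caddy

### The job

Tidy the staining kit into the grey caddy: stand each of the three glass dropper bottles (the ones with a slim rubber teat) upright in the round well of its size - large in the widest, medium in the middle-sized, small in the narrowest - and lay the blue slide box flat in the oblong tray beside them. Set the glass down gently without dropping it or laying it over, and leave the look-alike bottles with flat screw caps standing where they are.

Things in the scene. Friction and masses are not known exactly. Their poses are not given: they have to be found in the camera images.
- dropper_large: Amber glass dropper bottle with a paper label, standing upright: round body diameter 42 mm, straight wall up to 50 mm, shoulder to 60 mm, then a narrower black collar (diameter 26 mm, 10 mm high) and a slim rubber teat 12 mm thick and 21 mm tall; 91 mm tall in all. 110 g or so. Origin: centre of its underside, z up.
- dropper_medium: Amber glass dropper bottle with a paper label, standing upright: round body diameter 32 mm, straight wall up to 44 mm, shoulder to 52 mm, then a narrower black collar (diameter 20 mm, 10 mm high) and a slim rubber teat 12 mm thick and 21 mm tall; 83 mm tall in all. 70 g or so. Origin: centre of its underside, z up.
- dropper_small: Amber glass dropper bottle with a paper label, standing upright: round body diameter 23 mm, straight wall up to 37 mm, shoulder to 43 mm, then a narrower black collar (diameter 14 mm, 10 mm high) and a slim rubber teat 12 mm thick and 21 mm tall; 74 mm tall in all. 35 g or so. Origin: centre of its underside, z up.
- capped_large: Look-alike that stays where it is: the same amber glass body as the large dropper bottle (diameter 42 mm) but closed with a broad flat black screw cap (diameter 37 mm, 14 mm high) and no teat; 74 mm tall. Stands loose. Origin: centre of its underside, z up.
- capped_small: Look-alike that stays where it is: the same amber glass body as the small dropper bottle (diameter 23 mm) but closed with a broad flat black screw cap (diameter 20 mm, 14 mm high) and no teat; 57 mm tall. Stands loose. Origin: centre of its underside, z up.
- slide_box: Closed flat-topped slide box of blue plastic with a white label on top, 84 mm long (x), 34 mm wide (y), 36 mm high, 60 g. It lies loose on the bench at any yaw. Origin: centre of its underside, z up. Either end may point either way in the tray. A low glass petri dish (64 mm across, 13 mm high), unlisted, lies somewhere among these loose things.
- well_wide: White block 68 x 68 mm, 12 mm high, with one round well of diameter 58 mm (the widest of the three), 8 mm deep. Fixed on the caddy. Origin: centre of its underside, on the well's axis; the well's floor is 4 mm and its rim 12 mm above the origin. The x axis runs along the row of three blocks (pitch 70 mm, in any order), y across the row towards the slot tray.
- well_mid: White block 68 x 68 mm, 12 mm high, with one round well of diameter 48 mm (the middle size), 8 mm deep. Fixed on the caddy. Origin: centre of its underside, on the well's axis; the well's floor is 4 mm and its rim 12 mm above the origin. The x axis runs along the row of three blocks (pitch 70 mm, in any order), y across the row towards the slot tray.
- well_narrow: White block 68 x 68 mm, 12 mm high, with one round well of diameter 39 mm (the narrowest), 8 mm deep. Fixed on the caddy. Origin: centre of its underside, on the well's axis; the well's floor is 4 mm and its rim 12 mm above the origin. The x axis runs along the row of three blocks (pitch 70 mm, in any order), y across the row towards the slot tray.
- slot_tray: White open oblong tray 108 (x) x 58 (y) x 12 mm high, walls and floor 4 mm thick, inside 100 x 50 mm and 8 mm deep. Fixed on the same caddy, alongside the row of well blocks, 82 mm from the row's axis, its long x axis parallel to the row. Origin: centre of its underside; its floor is 4 mm above. The caddy under all four is a fixed grey tray 225 x 165 mm with a 12 mm border; it lies to the robot's left, the loose things ahead and to the right.

How it is judged:
At the end, for the whole second after the job is handed in: Each dropper bottle stands upright (0.1 rad) on the floor of the well of its size, within 10 mm of its axis; the slide box lies flat on the tray floor, centre within 13 mm; all four released and at rest; both flat-capped bottles upright, within 20 mm of where they began (horizontal distance between dropper_large and well_wide below 0.01 m and z of dropper_large in the frame of well_wide below 0.007 m and angle between each of dropper_large, dropper_medium, dropper_small, slide_box, capped_large, capped_small's own z axis and vertical below 0.1 rad and linear speed of each of dropper_large, dropper_medium, dropper_small, slide_box below 0.02 m/s and angular speed of each of dropper_large, dropper_medium, dropper_small, slide_box below 0.2 rad/s and horizontal distance between dropper_medium and well_mid below 0.01 m and z of dropper_medium in the frame of well_mid below 0.007 m and horizontal distance between dropper_small and well_narrow below 0.01 m and z of dropper_small in the frame of well_narrow below 0.007 m and horizontal distance between slide_box and slot_tray below 0.013 m and z of slide_box in the frame of slot_tray below 0.007 m and distance of each of capped_large, capped_small from where it was at the start of the episode below 0.02 m); the robot touches nothing.
It fails at once if a flat-capped bottle is shoved (20 mm or more) or tipped (distance of any of capped_large, capped_small from where it was at the start of the episode above 0.02 m or angle between any of capped_large, capped_small's own z axis and vertical above 0.3 rad).
It fails at once if a glass dropper bottle is dropped or thrown (moves faster than 0.7 m/s out of the fingers, a fall of about 25 mm) ((linear speed of dropper_large above 0.7 m/s and contact force between dropper_large and the fingers below 0.01 N) or (linear speed of dropper_medium above 0.7 m/s and contact force between dropper_medium and the fingers below 0.01 N) or (linear speed of dropper_small above 0.7 m/s and contact force between dropper_small and the fingers below 0.01 N)).
It fails at once if a dropper bottle is laid over (tilted past 60 degrees) (angle between any of dropper_large, dropper_medium, dropper_small's own z axis and vertical above 1.05 rad).
It also fails if it takes over 128 s, if anything falls off the work surface, if the arm or the gripper's body presses on something with over 40 N, if the wrist force passes 120 N, or if a joint passes its speed limit or range.

### The arm

A 6-joint arm with a two-finger parallel gripper is mounted at the origin on the work surface. World frame = base frame: x ahead of the robot, y to its left, z up, the work surface at z = 0. Lengths are in m, angles in rad, forces in N, time in s.
With the tool pointing down it reaches from about 0.25 to 0.725 m from the base axis. Payload 4 kg.
Tool frame: the origin (TCP) lies midway between the tips of the shut fingers; the grasp point (between the pads) lies 19 mm behind it; z points along the fingers, x is the direction in which the jaws open and shut, and the axes are right-handed (so a half turn about z gives the same grasp; the last joint's range is limited). The gripper opens to 85 mm and grips with 20 to 120 N. Pads are 22 mm wide; open, the fingers measure 114 mm over their backs; the gripper's body (76 mm by 85 mm) begins 54 mm behind the grasp point. The pads swing forward as they close: fully open they stand 13 mm farther back than shut.
Start: joints at [-1.103, 0.241, 0.005, 1.335, 0, 1.571], TCP at [0.225, -0.446, 0.231] pointing down, gripper open.
Joint ranges: [-2.72, 2.72], [-1.05, 1.87], [-1.09, 1.28], [-1.99, 2.15], [-1.42, 1.44], [-3.14, 3.14]. Speed limits (rad/s): [2.79, 2.79, 3.14, 3.14, 3.14, 3.14].

### API

Orientations are given as a unit quaternion [x, y, z, w].
In Python, from workcell import bot, vision, ticket gives the robot as it stands.
- The arm moves only by the tool play_rows, never from a script. Its argument "deltas" is one flat list of numbers, 5 for each row, row after row: the opening, from 0 (shut) to 1 (fully open), then the shift along the tool's x, y, z in units of 60 mm (1.0 is 60 mm), then the turn about the tool's z in degrees. A call has 1 to 12 rows; each row shifts and turns the pose as measured when the row begins, along the tool's axes as they then stand; what a row does not reach is not made up. A row lasts 1/8 s, in which the tool goes at most 62.5 mm and 10.7 degrees, less where a joint would pass 70% of its speed; a pose out of reach is approached as far as the arm can. A call is refused whole if a number of a shift passes 1 or a number of a turn 10.7, either way. A call with a gripper value outside its range is refused whole. The fingers move at their own pace and stop on an object; the grip force is fixed at half the most. Time passes only in rows, so rows that do not move let the fingers close. It gives the time, the measured TCP pose, the force and the opening at its end, in the units of the state.
- bot.get_obs(): the state, without advancing time (a new reading comes with each control period).
- vision.camera(name): name is "scene" or "top" or "wrist"; returns a dict with "color" (420x560x3 uint8, blue, green, red), "intrinsics" (3x3 intrinsics, pixels), "k1" (the pictures are not rectified: a ray, as slopes to the right and down, at radius r is drawn at 1 + k1 r^2 times it, then the intrinsics apply), "rvec" (rotation vector, rad) and "tvec" (3), from world to camera coordinates, as OpenCV has them. Camera axes: x right, y down, z forward; pixel columns grow to the right and rows downward; lengths in m; the calibration is good to about 2 mm. A picture is of the moment at which its call begins. There is no depth.
- ticket.job_done(): hands the job in, once; it reports no verdict.
The state is a dict: "clock": time; "joint_pos": joint angles; "joint_vel": joint speeds; "tau": joint torques, N m; "eef_pos": TCP position; "tool_rot": TCP orientation; "ft_force": force on the tool from outside, world axes, zero at the start; "ft_torque": the same for the moment, N m; "grip_width": finger opening in m.
Only numpy, scipy, OpenCV 4.12 (cv2) and the standard library are available. Lean on these libraries where they do the work, as an engineer would, in place of code of your own. Each camera call takes 0.05 s, during which the arm holds its last target. There are 200 camera calls.

## Working session

There is one attempt and no reset: what is moved stays moved. The work goes in short steps, Python scripts to look and compute and a tool call to move; the robot and the scene stay as the last step left them, time stands still between calls to the robot, and variables do not carry over. Pictures are saved under pics/ and viewed, about 12 in all and at most 16, crops included, and the job is handed in when it is done.

Besides the shell and the picture viewer there is one more tool, called after "Call:" as name(argument=value, ...), one argument or row to a line, values as JSON. play_rows: Moves the arm, as the interface text tells. Its arguments: {"type":"object","properties":{"deltas":{"type":"array"}},"required":["deltas"]}

```bash
mkdir -p pics; cat > h.py <<'E'
import numpy as np, cv2
from workcell import bot, vision, ticket
from scipy.spatial.transform import Rotation as R
def snap(name,fn=None):
    c=vision.camera(name)
    if fn: cv2.imwrite('pics/'+fn,c['color'])
    np.savez('cam_'+name+'.npz',**{k:np.asarray(v) for k,v in c.items()})
    return c
def load(name): return np.load('cam_'+name+'.npz')
def px2w(c,u,v,z):
    K=c['intrinsics'];k=float(c['k1'])
    d=np.array([(u-K[0,2])/K[0,0],(v-K[1,2])/K[1,1]]);r=d.copy()
    for _ in range(30): r=d/(1+k*(r@r))
    M=cv2.Rodrigues(np.asarray(c['rvec'],float))[0];t=np.asarray(c['tvec']).ravel()
    o=-M.T@t; w=M.T@np.array([r[0],r[1],1]); return o+w*(z-o[2])/w[2]
def w2px(c,P):
    K=c['intrinsics'];k=float(c['k1'])
    M=cv2.Rodrigues(np.asarray(c['rvec'],float))[0];q=(M@np.atleast_2d(P).T).T+np.asarray(c['tvec']).ravel()
    s=q[:,:2]/q[:,2:];s=s*(1+k*(s**2).sum(1,keepdims=True));return s*[K[0,0],K[1,1]]+[K[0,2],K[1,2]]
def st():
    o=bot.get_obs();p=np.array(o['eef_pos']);r=R.from_quat(o['tool_rot']).as_matrix()
    return o,p,r
def go(x,y,z,ang=None):
    """shift in tool units to TCP target; ang: desired jaw axis angle in world, deg"""
    o,p,r=st(); d=np.array([x,y,z])-p
    print('clock',o['clock'],'tcp',p.round(4),'w',round(o['grip_width'],4),'xaxis deg',np.degrees(np.arctan2(r[1,0],r[0,0])).round(1),'z',r[:,2].round(3))
    print('units',(r.T@d/0.06).round(3))
    if ang is not None:
        a=np.degrees(np.arctan2(r[1,0],r[0,0]));t=(ang-a+90)%180-90
        print('turn about tool z',-t, 'q6',o['joint_pos'][5])
E
python3 - <<'E'
from h import *
for n in('top','scene'): 
    c=snap(n,n+'0.png');print(n,c['intrinsics'].tolist(),c['k1'],np.ravel(c['rvec']),np.ravel(c['tvec']))
go(0.4,0,0.2)
E
```

```text
top [[383.5061669707417, 0.0, 284.54970023838996], [0.0, 383.5061669707417, 211.7244124499168], [0.0, 0.0, 1.0]] -0.05521388987597099 [ 2.15642335 -2.10762845  0.18011178] [-0.07038062  0.51221686  0.93470751]
scene [[454.85632352821034, 0.0, 277.29790965507704], [0.0, 454.85632352821034, 209.90898968659246], [0.0, 0.0, 1.0]] 0.015615999860924894 [ 2.42122546  0.71821882 -0.21451335] [-0.39743149 -0.24311105  1.13383632]
clock 0.1 tcp [ 0.2252 -0.4458  0.2305] w 0.0855 xaxis deg -63.2 z [-0.001  0.002 -1.   ]
units [-5.317 -5.951  0.518]
```

View pics/top0.png

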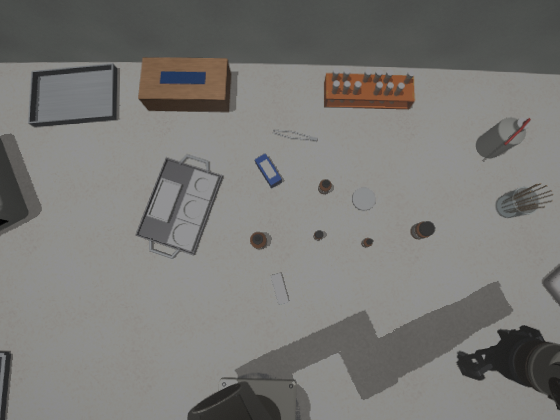

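View pics/scene0.png

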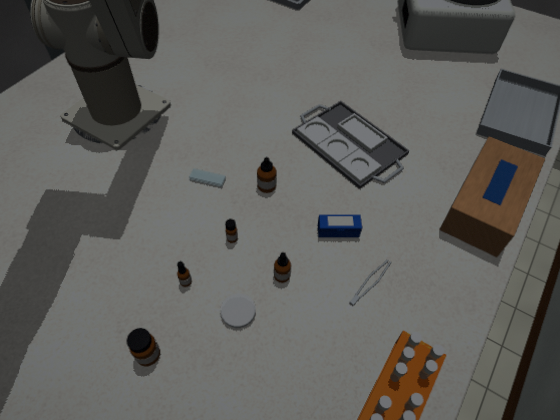

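Top view: droppers are at about (259,240) large, (325,186) medium and (367,242) small. The capped ones are at (319,235) and (423,230), the petri dish at (364,199), and the box at (268,170). The wells, widest first, are at (185,234), (193,209) and (203,185), with the tray at (165,200). The scene view agrees. Next I'll enlarge both.

```bash
python3 - <<'E'
from h import *
a=load('top')['color'][145:265,130:290];b=load('top')['color'][145:265,290:450]
f=lambda x:cv2.resize(x,None,fx=5,fy=5,interpolation=cv2.INTER_CUBIC)
cv2.imwrite('pics/ta.png',f(a))
s=load('scene')['color'][150:375,120:420]
cv2.imwrite('pics/sb.png',cv2.resize(s,None,fx=2.6,fy=2.6,interpolation=cv2.INTER_CUBIC))
E
```

```text
(no output)
```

View pics/ta.png

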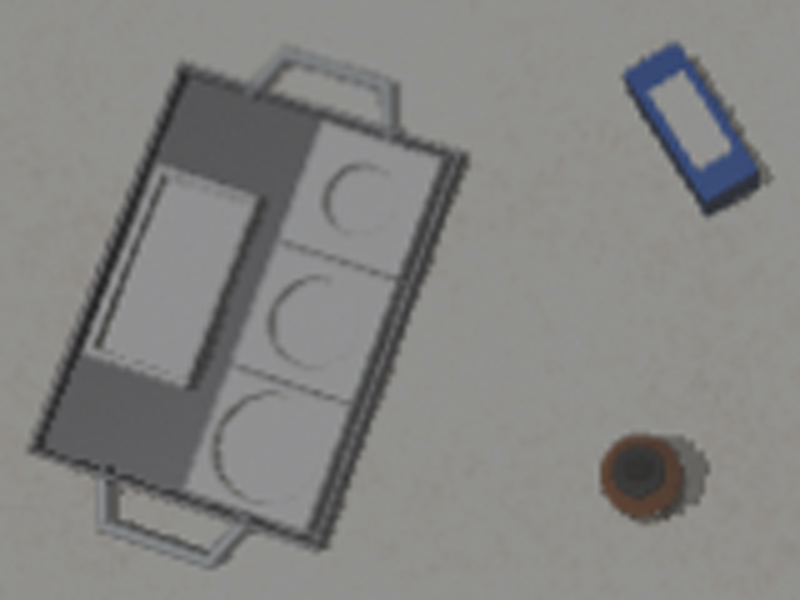

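View pics/sb.png

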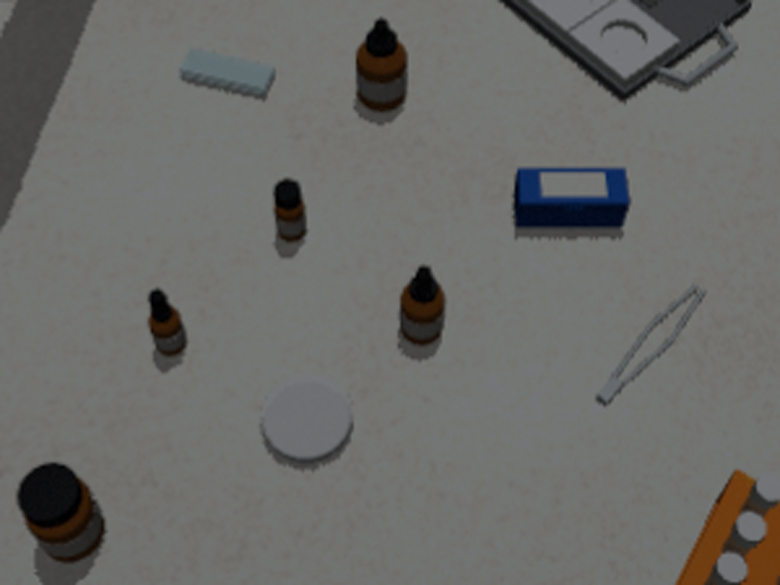

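The crops show three blocks, with centres at crop pixels (360,199) narrow, (317,322) mid and (270,445) wide. The tray centre is (175,276) and the box top centre (691,119). In the scene crop the teat tips are at (381,25), (424,272) and (156,296), and the caps at (288,187) and (52,492).

```bash
python3 - <<'E'
from h import *
t=load('top');s=load('scene')
T=lambda u,v,z:px2w(t,130+(u+.5)/5-.5,145+(v+.5)/5-.5,z)
S=lambda u,v,z:px2w(s,120+(u+.5)/2.6-.5,150+(v+.5)/2.6-.5,z)
for n,u,v in(('narrow',360,199),('mid',317,322),('wide',270,445),('tray',175,276)):
    print(n,T(u,v,.012),T(u,v,.018))
a,b=T(360,199,.018),T(270,445,.018);print('row',np.linalg.norm(a-b),np.degrees(np.arctan2(*(a-b)[1::-1])))
q=np.array([T(u,v,.036) for u,v in((625,72),(678,42),(757,165),(703,195))]);print('box',q.mean(0),np.linalg.norm(np.diff(q,axis=0),axis=1),np.degrees(np.arctan2(*(q[2]-q[1])[1::-1])))
print('box scene',[S(u,v,.036).round(3) for u,v in((517,169),(626,168),(628,205),(517,205))])
print('large body',T(643,477,.045),'teat',T(638,466,.088),'scene',S(381,23,.088))
print('med top',px2w(t,325,186,.06),'sc',S(424,270,.08))
print('small top',px2w(t,367,242,.05),'sc',S(156,295,.071))
print('capS',px2w(t,319,235,.05),'sc',S(288,187,.057))
print('capL',px2w(t,423,230,.06),'sc',S(52,492,.074))
print('petri',px2w(t,364,199,.013),'sc',S(307,420,.013))
w=vision.camera('wrist');M=cv2.Rodrigues(w['rvec'])[0];o,p,r=st()
print('wristcam in tool',r.T@(-M.T@np.ravel(w['tvec'])-p),'axis tool',(r.T@M.T).round(3).tolist(),w['intrinsics'][0,0])
E
```

```text
narrow [0.58815234 0.164954   0.012     ] [0.58670785 0.1635881  0.018     ]
mid [0.52086733 0.18378779 0.012     ] [0.51982822 0.18230843 0.018     ]
wide [0.45493122 0.20446479 0.012     ] [0.45428938 0.20286085 0.018     ]
tray [0.5439937  0.26153241 0.012     ] [0.54281526 0.25958464 0.018     ]
row 0.1381195177323707 -16.51933448103149
box [ 0.6297968  -0.01178663  0.036     ] [0.03233278 0.07910996 0.03239755] -146.71607420776886
box scene [array([ 0.584, -0.021,  0.036]), array([0.654, 0.026, 0.036]), array([ 0.671, -0.004,  0.036]), array([ 0.601, -0.05 ,  0.036])]
large body [0.43975057 0.00600658 0.045     ] teat [0.4409197 0.0055676 0.088    ] scene [0.43904003 0.00814962 0.088     ]
med top [ 0.5794975  -0.15986689  0.06      ] sc [ 0.58536829 -0.15908921  0.08      ]
small top [ 0.44032859 -0.26713806  0.05      ] sc [ 0.44083001 -0.27094966  0.071     ]
capS [ 0.45532909 -0.14645426  0.05      ] sc [ 0.45633812 -0.14253383  0.057     ]
capL [ 0.47238348 -0.40667933  0.06      ] sc [ 0.47796494 -0.41149008  0.074     ]
petri [ 0.55803311 -0.2685621   0.013     ] sc [ 0.56203897 -0.26969816  0.013     ]
wristcam in tool [ 0.00055204 -0.07899744 -0.14304395] axis tool [[1.0, -0.001, 0.001], [0.0, 0.951, 0.309], [-0.001, -0.309, 0.951]] 351.28570357909854
```

Call:
play_rows(
  deltas=[1,0,0,0,9,1,0,0,0,9,1,0,0,0,9,1,0,0,0,9,1,0,0,0,8],
)

```text
clock: 0.78
eef_pos: [0.2246, -0.4445, 0.2285]
tool_rot: [-0.583, 0.812, 0.003, 0.001]
ft_force: [-0.5, -0.6, 0.4]
grip_width: 0.0852
```

```bash
python3 -c "
from h import *
go(.44,.006,.22,73.5);print(st()[0]['joint_pos'])"
```

```text
clock 0.775 tcp [ 0.2246 -0.4445  0.2285] w 0.0852 xaxis deg -108.6 z [-0.003  0.006 -1.   ]
units [-8.262 -1.003  0.175]
turn about tool z -2.140479231018503 q6 2.363915036759615
[-1.10300476e+00  2.43190487e-01  1.06117773e-03  1.33515389e+00
  2.36509753e-05  2.36391504e+00]
```

Call:
play_rows(
  deltas=[1,0,0,0,-10.7,1,0,0,0,-10.7,1,0,0,0,-10.7,1,0,0,0,-10.7,1,0,0,0,-10.7,1,0,0,0,-10.7,1,0,0,0,-10.7,1,0,0,0,-10.7,1,0,0,0,-10.7,1,0,0,0,-10.7,1,0,0,0,-10.7,1,0,0,0,-10.7],
)

```text
clock: 2.28
eef_pos: [0.223, -0.4415, 0.2237]
tool_rot: [0.984, 0.179, -0.002, -0.008]
ft_force: [0.4, 0.1, -0.0]
grip_width: 0.0854
```

Call:
play_rows(
  deltas=[1,0,0,0,-10.7,1,0,0,0,-10.7,1,0,0,0,-10.7,1,0,0,0,-10.7,1,0,0,0,-8,1,0,0,0,0],
)

```text
clock: 3.02
eef_pos: [0.2223, -0.44, 0.2214]
tool_rot: [0.81, 0.586, 0.002, -0.011]
ft_force: [-0.4, 0.3, -0.1]
grip_width: 0.0855
```

```bash
python3 -c "
from h import *
go(.44,.006,.22,73.5);go(.44,-.268,.22)"
```

```text
clock 3.025 tcp [ 0.2223 -0.44    0.2214] w 0.0855 xaxis deg 71.8 z [-0.01  0.02 -1.  ]
units [8.194 1.121 0.137]
turn about tool z -1.7479269848412855 q6 -0.784696927972714
clock 3.025 tcp [ 0.2223 -0.44    0.2214] w 0.0855 xaxis deg 71.8 z [-0.01  0.02 -1.  ]
units [3.858 2.55  0.044]
```

Call:
play_rows(
  deltas=[1,0.96,0.63,0,0,1,0.96,0.63,0,0,1,0.96,0.63,0,0,1,0.96,0.63,0,0],
)

```text
clock: 3.52
eef_pos: [0.4212, -0.2857, 0.2218]
tool_rot: [0.817, 0.576, 0.001, -0.011]
ft_force: [0.9, -1.0, -0.2]
grip_width: 0.0856
```

```bash
python3 -c "
from h import *
go(.44,-.269,.15,73.5)
c=snap('wrist','w1.png');print(w2px(c,[[.4405,-.269,.074],[.4405,-.269,0]]))"
```

```text
clock 3.525 tcp [ 0.4212 -0.2857  0.2218] w 0.0856 xaxis deg 70.4 z [-0.01   0.019 -1.   ]
units [0.35  0.22  1.199]
turn about tool z -3.095445155584102 q6 -0.26029674702310085
[[298.3024772  208.19751598]
 [292.81175789 188.01689851]]
```

View pics/w1.png

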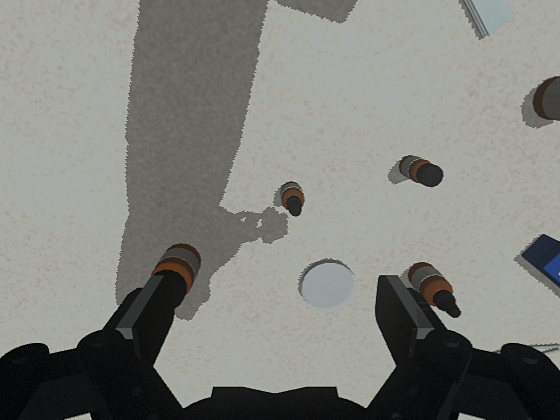

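The wrist view shows the small dropper with its tip at (294,211) and base at (291,188), within 4 px of the prediction. The medium tip is at (455,312) and the capped bottles are well clear.

```bash
python3 -c "
from h import *
c=load('wrist')
print('small',px2w(c,294,210,.071),px2w(c,291,188,.004),'med',px2w(c,456,311,.08),'capS',px2w(c,431,176,.057),'petri',px2w(c,327,284,.013))
go(.44,-.270,.135,73.5)"
```

```text
small [ 0.4417382  -0.27316129  0.071     ] [ 0.43881852 -0.27073337  0.004     ] med [ 0.58582832 -0.16057937  0.08      ] capS [ 0.45777846 -0.14710716  0.057     ] petri [ 0.55585947 -0.2681511   0.013     ]
clock 3.575 tcp [ 0.4271 -0.2808  0.2217] w 0.0855 xaxis deg 70.9 z [-0.005  0.023 -1.   ]
units [0.211 0.163 1.448]
turn about tool z -2.6237335128798094 q6 -0.25768828163984564
```

Call:
play_rows(
  deltas=[1,0.22,0.15,0.5,0,1,0,0,0.8,0,1,0,0,0,0],
)

```text
clock: 3.95
eef_pos: [0.4424, -0.2668, 0.1425]
tool_rot: [0.815, 0.58, 0.005, -0.01]
ft_force: [-0.8, 0.1, -0.7]
grip_width: 0.0852
```

```bash
python3 -c "
from h import *
go(.44,-.2715,.012,73.5)"
```

```text
clock 3.95 tcp [ 0.4424 -0.2668  0.1425] w 0.0852 xaxis deg 70.9 z [-0.004  0.022 -1.   ]
units [-0.129  0.013  2.172]
turn about tool z -2.604426415094565 q6 -0.2193415776133259
```

Call:
play_rows(
  deltas=[1,-0.1,0.01,0.7,0,1,0,0,0.7,0,1,0,0,0.6,0,1,0,0,0.05,0],
)

```text
clock: 4.45
eef_pos: [0.4459, -0.2759, 0.025]
tool_rot: [0.817, 0.577, 0.007, -0.004]
ft_force: [-0.2, -0.5, 0.4]
grip_width: 0.0854
```

```bash
python3 -c "
from h import *
go(.44,-.2715,.012,73.5)"
```

```text
clock 4.45 tcp [ 0.4459 -0.2759  0.025 ] w 0.0854 xaxis deg 70.5 z [ 0.007  0.015 -1.   ]
units [ 0.033 -0.117  0.217]
turn about tool z -3.045661569252985 q6 -0.2224956332758768
```

Call:
play_rows(
  deltas=[1,0.03,-0.12,0.22,0,1,0,0,0,0],
)

```text
clock: 4.7
eef_pos: [0.4416, -0.2734, 0.0147]
tool_rot: [0.817, 0.576, 0.008, -0.001]
ft_force: [1.1, -0.1, -0.3]
grip_width: 0.0855
```

```bash
python3 -c "
from h import *
go(.44,-.2715,.012,73.5)"
```

```text
clock 4.7 tcp [ 0.4416 -0.2734  0.0147] w 0.0855 xaxis deg 70.4 z [ 0.012  0.012 -1.   ]
units [ 0.02  -0.035  0.044]
turn about tool z -3.146884043287642 q6 -0.22099695201876676
```

Close the fingers, with small z steps to offset the sag.

Call:
play_rows(
  deltas=[0.6,0.02,-0.03,0.03,0,0.4,0,0,0,0,0.2,0,0,0,0,0.1,0,0,0,0,0,0,0,0,0,0,0,0,0,0],
)

```text
clock: 5.45
eef_pos: [0.4426, -0.2729, 0.0161]
tool_rot: [0.817, 0.576, 0.009, 0.001]
ft_force: [-0.3, -0.6, -0.2]
grip_width: 0.0212
```

```bash
python3 -c "
from h import *
go(.44,-.2715,.012,73.5)"
```

```text
clock 5.45 tcp [ 0.4426 -0.2729  0.0161] w 0.0212 xaxis deg 70.4 z [ 0.017  0.009 -1.   ]
units [ 0.007 -0.05   0.067]
turn about tool z -3.143920352371609 q6 -0.21914321805077547
```

Call:
play_rows(
  deltas=[0.5,0,0,0,0,0.5,0,0,0,0,0.5,0,-0.05,0.12,0,0.3,0,0,0.02,0,0.1,0,0,0,0,0,0,0,0,0,0,0,0,0,0],
)

```text
clock: 6.32
eef_pos: [0.4396, -0.2718, 0.007]
tool_rot: [0.817, 0.576, 0.009, 0.001]
ft_force: [-0.5, 0.3, -0.0]
grip_width: 0.0212
```

```bash
python3 -c "
from h import *
go(.44,-.2715,.012,73.5)"
```

```text
clock 6.325 tcp [ 0.4396 -0.2718  0.007 ] w 0.0212 xaxis deg 70.4 z [ 0.017  0.009 -1.   ]
units [ 0.007  0.005 -0.084]
turn about tool z -3.148845109351882 q6 -0.22018770471185553
```

Call:
play_rows(
  deltas=[0.4,0,0,0,0,0.4,0,0,0,0,0.4,0,0,-0.1,0,0.2,0,0,0,0,0,0,0,0,0,0,0,0,0,0,0,0,0,0,0],
)

```text
clock: 7.2
eef_pos: [0.4398, -0.272, 0.0138]
tool_rot: [0.817, 0.576, 0.01, 0.002]
ft_force: [0.2, -0.2, -0.5]
grip_width: 0.021
```

```bash
python3 -c "
from h import *
go(.44,-.2715,.2)"
```

```text
clock 7.2 tcp [ 0.4398 -0.272   0.0138] w 0.021 xaxis deg 70.4 z [ 0.018  0.008 -1.   ]
units [ 0.051  0.043 -3.102]
```

Call:
play_rows(
  deltas=[0,0,0,-0.5,0,0,0,0,-0.9,0,0,0,0,-0.9,0,0,0.5,0,-0.5,0,0,0.95,0,0,0,0,0.95,0,0,0,0,0.95,0,0,0,0,0.95,0,0,0,0,0.95,0,0,0,0,0.95,0,0,0,0,0.95,0,0,0],
)

```text
clock: 8.57
eef_pos: [0.5857, 0.1382, 0.1922]
tool_rot: [0.82, 0.572, 0.01, 0.001]
ft_force: [-0.1, -0.9, -0.4]
grip_width: 0.0211
```

```bash
python3 -c "
from h import *
c=snap('wrist','w2.png');go(.587,.164,.15,73.5);print(w2px(c,[[.587,.164,.016],[.52,.183,.016],[.4545,.2035,.016],[.543,.26,.016]]))"
```

```text
clock 8.625 tcp [0.5877 0.1457 0.1918] w 0.0207 xaxis deg 70.1 z [ 0.02   0.015 -1.   ]
units [ 0.267 -0.124  0.7  ]
turn about tool z -3.3520605097581466 q6 0.5847038121771139
[[299.0164475  173.0363163 ]
 [294.61153044  94.14148984]
 [291.88949607   3.92245145]
 [387.83195538  87.92629303]]
```

View pics/w2.png

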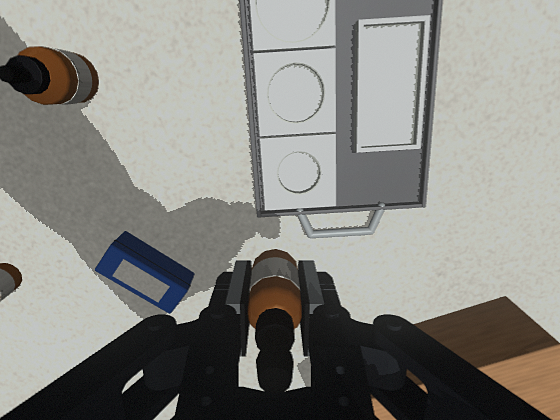

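The wrist view puts the narrow well at (300,173), mid at (296,93) and tray at (390,87), all within 2 px of prediction. The small bottle is held upright at (275,270).

Call:
play_rows(
  deltas=[0,0.3,-0.1,0.5,0,0,0,0,0.8,0,0,0,0,0.7,0,0,0,0,0,0],
)

```text
clock: 9.12
eef_pos: [0.5908, 0.1706, 0.0682]
tool_rot: [0.817, 0.577, 0.013, -0.001]
ft_force: [-0.2, 0.4, 0.1]
grip_width: 0.0211
```

```bash
python3 -c "
from h import *
go(.587,.164,.022,73.5)"
```

```text
clock 9.125 tcp [0.5908 0.1706 0.0682] w 0.0211 xaxis deg 70.5 z [ 0.02   0.015 -1.   ]
units [-0.14  -0.033  0.767]
turn about tool z -2.998662411530887 q6 0.6169980577438547
```

Call:
play_rows(
  deltas=[0,-0.13,-0.03,0.3,0,0,0,0,0.2,0,0,0,0,0,0],
)

```text
clock: 9.5
eef_pos: [0.5902, 0.1645, 0.042]
tool_rot: [0.817, 0.577, 0.016, 0.001]
ft_force: [-0.8, -0.1, 0.3]
grip_width: 0.0208
```

```bash
python3 -c "
from h import *
c=snap('wrist','w3.png');go(.587,.164,.022,73.5)
print(w2px(c,[[.587,.164,.016]]))"
```

```text
clock 9.55 tcp [0.5907 0.1646 0.0426] w 0.021 xaxis deg 70.5 z [ 0.027  0.017 -0.999]
units [-0.038 -0.061  0.341]
turn about tool z -3.025220076743551 q6 0.6081790039332468
[[271.67525298 246.63835311]]
```

View pics/w3.png

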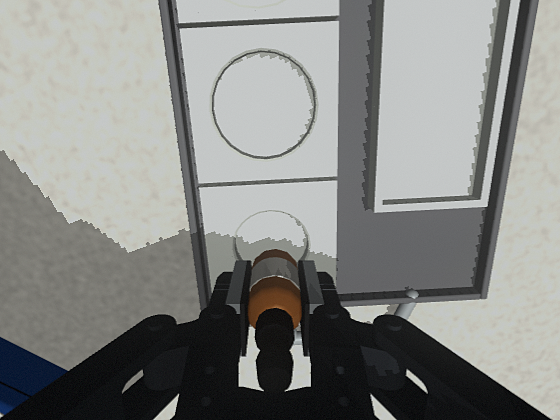

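The narrow well's visible rim runs 235–308 in u with its top at v=210, so its centre is about (272,246), exactly as predicted. Lowering.

Call:
play_rows(
  deltas=[0,-0.04,-0.07,0.15,0,0,0,0,0.1,0,0,0,0,0.03,0],
)

```text
clock: 9.93
eef_pos: [0.588, 0.1647, 0.0273]
tool_rot: [0.817, 0.577, 0.018, 0.001]
ft_force: [1.0, -0.3, -0.2]
grip_width: 0.021
```

```bash
python3 -c "
from h import *
go(.587,.164,.022,73.5)"
```

```text
clock 9.925 tcp [0.588  0.1647 0.0273] w 0.021 xaxis deg 70.5 z [ 0.032  0.019 -0.999]
units [-0.019 -0.014  0.088]
turn about tool z -3.0087012022515722 q6 0.6092563493341082
```

Call:
play_rows(
  deltas=[0,-0.02,-0.01,0.05,0,0,0,0,0.04,0,0,0,0,0.03,0],
)

```text
clock: 10.3
eef_pos: [0.5875, 0.1639, 0.0216]
tool_rot: [0.817, 0.577, 0.019, 0.002]
ft_force: [-5.9, -2.1, 18.4]
grip_width: 0.0212
```

```bash
python3 -c "
from h import *
go(.587,.164,.022,73.5)"
```

```text
clock 10.3 tcp [0.5875 0.1639 0.0216] w 0.0212 xaxis deg 70.5 z [ 0.033  0.019 -0.999]
units [-0.001 -0.009 -0.006]
turn about tool z -3.0102569646375628 q6 0.6083335142200423
```

Contact came at TCP z=0.0216, so the well floor is at about 8 mm. Releasing and rising.

Call:
play_rows(
  deltas=[0.35,0,0,0,0,0.45,0,0,0,0,0.5,0,0,-0.1,0,0.55,0,0,-0.4,0,0.6,0,0,-0.8,0,0.7,0,0,-0.8,0],
)

```text
clock: 11.05
eef_pos: [0.5802, 0.1606, 0.146]
tool_rot: [0.817, 0.577, 0.014, -0.0]
ft_force: [1.6, -0.0, 0.3]
grip_width: 0.0597
```

```bash
python3 -c "
from h import *
c=snap('wrist','w4.png');go(.584,-.160,.15)"
```

```text
clock 11.1 tcp [0.5838 0.1615 0.1539] w 0.0598 xaxis deg 70.5 z [ 0.034  0.019 -0.999]
units [-5.05   1.795 -0.037]
```

View pics/w4.png

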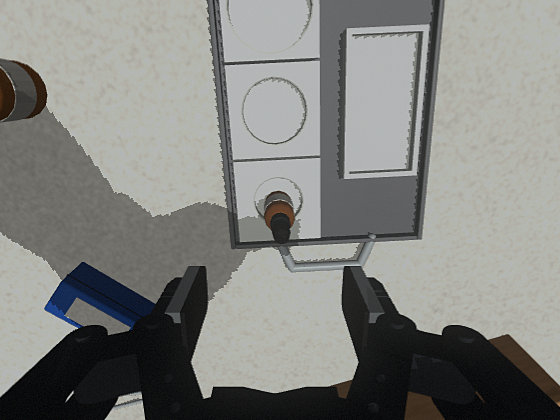

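The small bottle stands upright in the narrow well, body at (278,205) inside the ring. Next is the medium.

Call:
play_rows(
  deltas=[1,-0.5,0.2,0,0,1,-0.95,0.35,0,0,1,-0.95,0.35,0,0,1,-0.95,0.35,0,0,1,-0.95,0.35,0,0,1,-0.7,0.2,0,0,1,0,0,0,0],
)

```text
clock: 11.98
eef_pos: [0.5902, -0.1652, 0.1521]
tool_rot: [0.815, 0.578, 0.025, 0.005]
ft_force: [-0.9, 0.6, 0.6]
grip_width: 0.085
```

```bash
python3 -c "
from h import *
c=snap('wrist','w5.png');go(.584,-.160,.014);print(w2px(c,[[.584,-.16,.08],[.584,-.16,.0]]))"
```

```text
clock 12.025 tcp [ 0.5904 -0.1636  0.1521] w 0.0857 xaxis deg 70.9 z [ 0.046  0.021 -0.999]
units [-0.058 -0.204  2.295]
[[276.18648012 207.34310604]
 [272.55720282 175.57120026]]
```

View pics/w5.png

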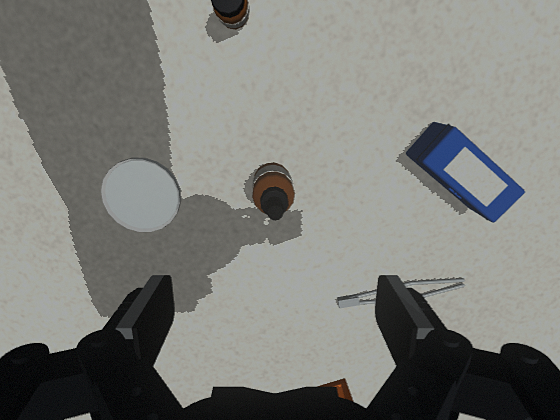

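The medium's teat tip is at (275,211) and its base at (271,178), so it's at about (0.586,-0.161). The petri dish and tweezers are clear of the fingers.

Call:
play_rows(
  deltas=[1,-0.05,-0.15,0.5,0,1,0,0,0.75,0,1,0,0,0.6,0,1,0,0,0,0],
)

```text
clock: 12.52
eef_pos: [0.588, -0.1558, 0.0401]
tool_rot: [0.813, 0.582, 0.027, 0.005]
ft_force: [-0.6, -0.4, -0.4]
grip_width: 0.0853
```

```bash
python3 -c "
from h import *
c=load('wrist');print(px2w(c,275,210,.08),px2w(c,271,177,0))
go(.586,-.161,.014)"
```

```text
[ 0.58545865 -0.1613169   0.08      ] [ 0.58473753 -0.16167503  0.        ]
clock 12.525 tcp [ 0.588  -0.1558  0.0401] w 0.0853 xaxis deg 71.2 z [ 0.05   0.022 -0.999]
units [-0.109 -0.02   0.43 ]
```

Call:
play_rows(
  deltas=[1,-0.09,-0.03,0.35,0,1,0,0,0.08,0,1,0,0,0,0],
)

```text
clock: 12.9
eef_pos: [0.5898, -0.1575, 0.0188]
tool_rot: [0.811, 0.584, 0.029, 0.008]
ft_force: [-0.1, 0.4, -0.1]
grip_width: 0.0852
```

```bash
python3 -c "
from h import *
go(.586,-.161,.014)"
```

```text
clock 12.9 tcp [ 0.5898 -0.1575  0.0188] w 0.0852 xaxis deg 71.5 z [ 0.057  0.021 -0.998]
units [-0.078 -0.045  0.074]
```

Call:
play_rows(
  deltas=[0.7,-0.06,-0.05,0.05,0,0.5,0,0,0.02,0,0.3,0,0,0,0,0,0,0,0,0,0,0,0,0,0],
)

```text
clock: 13.52
eef_pos: [0.5884, -0.1605, 0.0179]
tool_rot: [0.811, 0.584, 0.031, 0.01]
ft_force: [0.9, -0.6, 0.4]
grip_width: 0.0301
```

```bash
python3 -c "
from h import *
go(.586,-.161,.25)"
```

```text
clock 13.525 tcp [ 0.5884 -0.1605  0.0179] w 0.0301 xaxis deg 71.5 z [ 0.063  0.02  -0.998]
units [ 0.129  0.171 -3.862]
```

Call:
play_rows(
  deltas=[0,0,0,-0.5,0,0,0,0,-0.9,0,0,0,0,-0.9,0,0,0,0,-0.9,0,0,0.35,-0.9,-0.3,0,0,0.35,-0.9,-0.2,0,0,0.35,-0.9,-0.2,0,0,0.35,-0.9,0,0,0,0,0,0,0,0,0,0,0,0],
)

```text
clock: 14.78
eef_pos: [0.3896, -0.0127, 0.2479]
tool_rot: [0.812, 0.583, 0.031, 0.008]
ft_force: [0.2, 0.1, -0.4]
grip_width: 0.0301
```

```bash
python3 -c "
from h import *
go(.5236,.184,.25)"
```

```text
clock 14.775 tcp [ 0.3896 -0.0127  0.2479] w 0.0301 xaxis deg 71.5 z [ 0.059  0.024 -0.998]
units [3.816 1.069 0.174]
```

Call:
play_rows(
  deltas=[0,0,0,0,0,0,0,0,0,0,0,0,0,0,0,0,0,0,0,0,0,0,0,0,0,0,0,0,0,0],
)

```text
clock: 15.52
eef_pos: [0.392, -0.0144, 0.2471]
tool_rot: [0.813, 0.582, 0.03, 0.007]
ft_force: [0.0, 0.3, -0.9]
grip_width: 0.0297
```

```bash
python3 -c "
from h import *
go(.5236,.184,.25)"
```

```text
clock 15.525 tcp [ 0.392  -0.0144  0.2471] w 0.0297 xaxis deg 71.3 z [ 0.057  0.023 -0.998]
units [3.835 1.01  0.154]
```

Call:
play_rows(
  deltas=[0,0.9,0.25,0,0,0,0.95,0.25,0,0,0,0.95,0.25,0.2,0,0,0.95,0.25,0.4,0,0,0.1,0,0.5,0,0,0,0,0,0],
)

```text
clock: 16.27
eef_pos: [0.531, 0.1895, 0.1931]
tool_rot: [0.814, 0.58, 0.031, 0.009]
ft_force: [0.0, -0.3, -0.2]
grip_width: 0.0303
```

```bash
python3 -c "
from h import *
go(.5236,.184,.06)"
```

```text
clock 16.275 tcp [0.531  0.1895 0.1931] w 0.0303 xaxis deg 71.0 z [ 0.061  0.022 -0.998]
units [-0.218 -0.198  2.203]
```

Call:
play_rows(
  deltas=[0,-0.2,-0.2,0.6,0,0,0,0,0.8,0,0,0,0,0.6,0,0,0,0,0,0],
)

```text
clock: 16.77
eef_pos: [0.5263, 0.1837, 0.0764]
tool_rot: [0.814, 0.579, 0.036, 0.01]
ft_force: [-0.6, -0.4, -0.8]
grip_width: 0.0304
```

```bash
python3 -c "
from h import *
c=snap('wrist','w6.png');go(.5236,.184,.026);print(w2px(c,[[.52,.183,.016],[.52,.183,.008]]))"
```

```text
clock 16.825 tcp [0.528  0.1843 0.0784] w 0.0303 xaxis deg 70.9 z [ 0.074  0.026 -0.997]
units [-0.071 -0.121  0.865]
[[266.50639086 214.98213436]
 [266.18463909 210.17477915]]
```

View pics/w6.png

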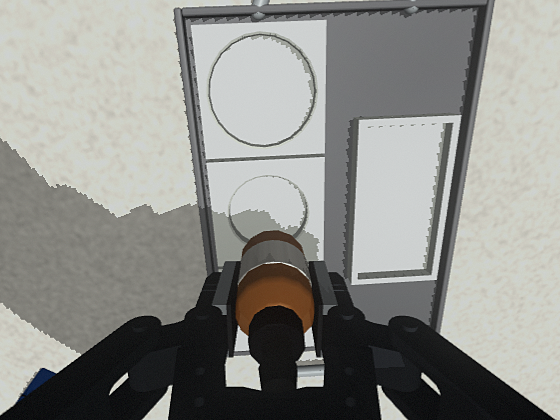

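The mid well ring is centred at (267,213) against a predicted (266.5,215), and the bottle sits centred in the pads at u≈275. Lowering.

Call:
play_rows(
  deltas=[0,-0.06,-0.12,0.4,0,0,0,0,0.3,0,0,0,0,0,0],
)

```text
clock: 17.2
eef_pos: [0.5297, 0.1855, 0.0447]
tool_rot: [0.815, 0.578, 0.045, 0.013]
ft_force: [-0.3, -0.8, -0.5]
grip_width: 0.0302
```

```bash
python3 -c "
from h import *
go(.5236,.184,.026)"
```

```text
clock 17.2 tcp [0.5297 0.1855 0.0447] w 0.0302 xaxis deg 70.9 z [ 0.088  0.031 -0.996]
units [-0.075 -0.11   0.301]
```

Call:
play_rows(
  deltas=[0,-0.06,-0.14,0.12,0,0,0,-0.03,0.08,0],
)

```text
clock: 17.45
eef_pos: [0.5223, 0.1866, 0.0355]
tool_rot: [0.815, 0.578, 0.048, 0.014]
ft_force: [0.8, 0.7, -0.9]
grip_width: 0.0304
```

```bash
python3 -c "
from h import *
go(.5236,.184,.026);print(st()[0]['joint_pos'])"
```

```text
clock 17.45 tcp [0.5223 0.1866 0.0355] w 0.0304 xaxis deg 70.8 z [ 0.095  0.033 -0.995]
units [-0.044  0.023  0.159]
[ 3.43416347e-01  4.42122849e-01 -2.64993970e-01  7.62805594e-01
 -4.89255879e-04  6.80183267e-01]
```

Call:
play_rows(
  deltas=[0,-0.04,0,0.1,0,0,0,-0.02,0.08,0],
)

```text
clock: 17.7
eef_pos: [0.5225, 0.185, 0.0259]
tool_rot: [0.815, 0.578, 0.05, 0.015]
ft_force: [-7.4, -5.7, 29.0]
grip_width: 0.0301
```

```bash
python3 -c "
from h import *
go(.5236,.184,.026);print(st()[0]['ft_force'])"
```

```text
clock 17.7 tcp [0.5225 0.185  0.0259] w 0.0301 xaxis deg 70.9 z [ 0.098  0.033 -0.995]
units [-0.009  0.023 -0.001]
[-7.38034886 -5.66991952 29.01801264]
```

Call:
play_rows(
  deltas=[0.45,0,0,0,0,0.55,0,0,0,0,0.65,0,0,-0.1,0,0.65,0.02,0.04,-0.4,0,0.7,0.05,0.08,-0.8,0,0.8,0.05,0.08,-0.8,0],
)

```text
clock: 18.45
eef_pos: [0.5204, 0.1825, 0.1513]
tool_rot: [0.815, 0.578, 0.044, 0.013]
ft_force: [0.6, 0.8, -0.0]
grip_width: 0.0679
```

```bash
python3 -c "
from h import *
c=snap('wrist','w7.png');go(.34,.006,.30);print(w2px(c,[[.52,.183,.008],[.52,.183,.09]]))"
```

```text
clock 18.5 tcp [0.5245 0.1838 0.1589] w 0.0682 xaxis deg 70.9 z [ 0.099  0.034 -0.994]
units [-3.649 -1.711 -2.743]
[[265.92744984 180.54254183]
 [270.4972573  220.74803034]]
```

View pics/w7.png

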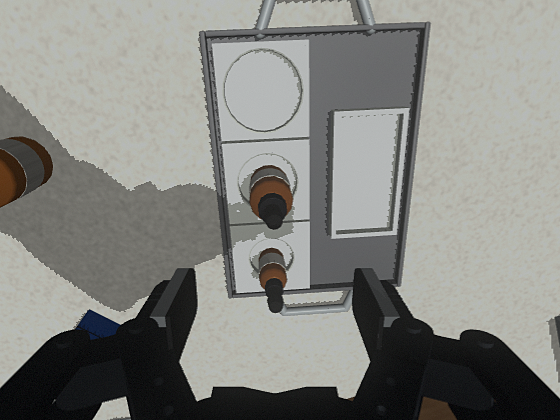

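Both bottles stand in their wells: the medium tip is at (273,222), predicted (270,221). Tool tilt has crept to 0.1 rad, so I'll retract high to see whether it recovers there.

Call:
play_rows(
  deltas=[1,-0.9,-0.45,-0.8,0,1,-0.9,-0.45,-0.8,0,1,-0.9,-0.45,-0.8,0,1,-0.9,-0.45,-0.5,0,1,0,0,0,0,1,0,0,0,0,1,0,0,0,0,1,0,0,0,0,1,0,0,0,0,1,0,0,0,0,1,0,0,0,0,1,0,0,0,0],
)

```text
clock: 20.0
eef_pos: [0.3655, 0.0382, 0.2828]
tool_rot: [0.813, 0.58, 0.05, 0.016]
ft_force: [-0.4, 0.6, 0.3]
grip_width: 0.0858
```

```bash
python3 -c "
from h import *
go(.34,.006,.30);print(st()[0]['joint_pos'],st()[0]['tau'])"
```

```text
clock 20.0 tcp [0.3655 0.0382 0.2828] w 0.0858 xaxis deg 71.1 z [ 0.1    0.033 -0.994]
units [-0.626 -0.201 -0.346]
[ 0.08401824 -0.12815013 -0.26252518  1.3336112   0.02440018  0.41719752] [ 1.35945214e-02 -2.00064522e+01  2.64539516e+01 -7.74308592e-01
  7.94602674e-02 -4.36406708e-05]
```

Call:
play_rows(
  deltas=[1,0,0,0,0,1,0,0,0,0,1,0,0,0,0,1,0,0,0,0,1,0,0,0,0,1,0,0,0,0],
)

```text
clock: 20.75
eef_pos: [0.3655, 0.0381, 0.283]
tool_rot: [0.813, 0.58, 0.051, 0.016]
ft_force: [-0.1, 0.4, -0.3]
grip_width: 0.0861
```

```bash
python3 -c "
from h import *
go(.34,.006,.30);print(st()[0]['joint_pos'],st()[0]['tau'])"
```

```text
clock 20.75 tcp [0.3655 0.0381 0.283 ] w 0.0861 xaxis deg 71.1 z [ 0.101  0.033 -0.994]
units [-0.625 -0.201 -0.342]
[ 0.083743   -0.12868794 -0.26248802  1.33359314  0.02442864  0.41722797] [-7.41877120e-04 -2.00498039e+01  2.64758223e+01 -7.73343667e-01
  7.79211195e-02 -4.62729417e-05]
```

Call:
play_rows(
  deltas=[1,0.3,0.9,-0.5,0,1,0.3,0.9,-0.5,0,1,0.3,0.9,-0.5,0,1,0,0,0,0,1,0,0,0,0,1,0,0,0,0],
)

```text
clock: 21.5
eef_pos: [0.5205, 0.0328, 0.3799]
tool_rot: [0.813, 0.58, 0.043, 0.011]
ft_force: [0.2, 0.5, -0.7]
grip_width: 0.0858
```

```bash
python3 -c "
from h import *
go(.44,.006,.30);print(st()[0]['joint_pos'],st()[0]['tau'])"
```

```text
clock 21.5 tcp [0.5205 0.0328 0.3799] w 0.0858 xaxis deg 71.1 z [ 0.082  0.032 -0.996]
units [-0.932 -1.209  1.202]
[0.04654785 0.20541945 0.337887   1.61932348 0.02820347 0.37965825] [-3.96718865e-02 -3.58730435e+01  2.64792824e+01 -7.40425307e-01
  8.70452332e-02 -2.38838047e-04]
```

Call:
play_rows(
  deltas=[1,0,0,0,0,1,0,0,0,0,1,0,0,0,0,1,0,0,0,0,1,0,0,0,0,1,0,0,0,0,1,0,0,0,0,1,0,0,0,0],
)

```text
clock: 22.5
eef_pos: [0.5175, 0.0329, 0.3805]
tool_rot: [0.813, 0.58, 0.043, 0.011]
ft_force: [-0.0, -0.3, 0.0]
grip_width: 0.0854
```

```bash
python3 -c "
from h import *
go(.44,.006,.30);print(st()[0]['joint_pos'],st()[0]['tau'])"
```

```text
clock 22.5 tcp [0.5175 0.0329 0.3805] w 0.0854 xaxis deg 71.1 z [ 0.083  0.032 -0.996]
units [-0.918 -1.162  1.215]
[0.04700879 0.19908604 0.33146403 1.61909554 0.02817735 0.37970962] [ 9.39292222e-04 -3.61450481e+01  2.62008208e+01 -6.27413001e-01
  9.03086993e-02 -1.84921151e-05]
```

The tilt turns out to be tracking lag baked in row to row. A camera call after a move lets the arm settle first, while a fast up row followed by an idle row bakes in a correction. I'll use that to reduce it.

Call:
play_rows(
  deltas=[1,-0.5,-0.6,0.5,0],
)

```text
clock: 22.62
eef_pos: [0.4796, 0.0177, 0.3473]
tool_rot: [0.813, 0.581, 0.045, 0.012]
ft_force: [-0.3, -0.4, -0.5]
grip_width: 0.0849
```

```bash
python3 -c "
from h import *
vision.camera('wrist');vision.camera('wrist');go(.44,.006,.30)"
```

```text
clock 22.725 tcp [0.4658 0.0163 0.3368] w 0.0852 xaxis deg 71.0 z [ 0.058  0.031 -0.998]
units [-0.332 -0.376  0.582]
```

Call:
play_rows(
  deltas=[1,0,0,-1,0,1,0,0,0,0],
)

```text
clock: 22.98
eef_pos: [0.4587, 0.0142, 0.3948]
tool_rot: [0.814, 0.58, 0.029, 0.002]
ft_force: [0.6, -0.1, -0.3]
grip_width: 0.0855
```

```bash
python3 -c "
from h import *
vision.camera('wrist');vision.camera('wrist');go(.44,.006,.30)"
```

```text
clock 23.075 tcp [0.4581 0.0143 0.3909] w 0.0853 xaxis deg 70.9 z [ 0.043  0.031 -0.999]
units [-0.294 -0.285  1.496]
```

Call:
play_rows(
  deltas=[1,-0.4,-0.5,0.7,0],
)

```text
clock: 23.2
eef_pos: [0.4273, 0.003, 0.3481]
tool_rot: [0.814, 0.58, 0.029, 0.002]
ft_force: [-0.0, -1.2, -0.0]
grip_width: 0.0856
```

```bash
python3 -c "
from h import *
vision.camera('wrist');vision.camera('wrist');go(.44,.006,.30)"
```

```text
clock 23.3 tcp [0.412  0.0024 0.3354] w 0.0854 xaxis deg 70.8 z [ 0.013  0.031 -0.999]
units [0.19  0.42  0.597]
```

Call:
play_rows(
  deltas=[1,0.18,0.4,0.8,0],
)

```text
clock: 23.42
eef_pos: [0.4396, 0.0061, 0.2896]
tool_rot: [0.815, 0.579, 0.017, -0.007]
ft_force: [1.3, -0.2, -0.0]
grip_width: 0.0854
```

```bash
python3 -c "
from h import *
vision.camera('wrist');vision.camera('wrist');go(.44,.0065,.02)"
```

```text
clock 23.525 tcp [0.4367 0.0065 0.2821] w 0.0855 xaxis deg 70.8 z [ 0.002  0.031 -1.   ]
units [-0.114  0.088  4.366]
```

Call:
play_rows(
  deltas=[1,0,0,1,0],
)

```text
clock: 23.65
eef_pos: [0.4415, 0.0084, 0.229]
tool_rot: [0.815, 0.579, 0.014, -0.009]
ft_force: [1.3, -0.1, -1.1]
grip_width: 0.0855
```

```bash
python3 -c "
from h import *
vision.camera('wrist');vision.camera('wrist');go(.44,.0065,.02)"
```

```text
clock 23.75 tcp [0.4308 0.0084 0.2194] w 0.0854 xaxis deg 70.8 z [-0.015  0.031 -0.999]
units [-0.062  0.236  3.318]
```

Call:
play_rows(
  deltas=[1,0,0,0.7,0],
)

```text
clock: 23.88
eef_pos: [0.4349, 0.0098, 0.182]
tool_rot: [0.815, 0.579, 0.007, -0.014]
ft_force: [1.3, 0.3, 0.3]
grip_width: 0.0852
```

```bash
python3 -c "
from h import *
vision.camera('wrist');c=snap('wrist','w8.png');go(.44,.0065,.02);print(w2px(c,[[.44,.0065,.088],[.44,.0065,.0]]))"
```

```text
clock 23.975 tcp [0.4289 0.0098 0.1768] w 0.0853 xaxis deg 70.8 z [-0.019  0.031 -0.999]
units [-0.053  0.267  2.606]
[[273.21058089 233.91808741]
 [271.36406822 201.21919402]]
```

View pics/w8.png

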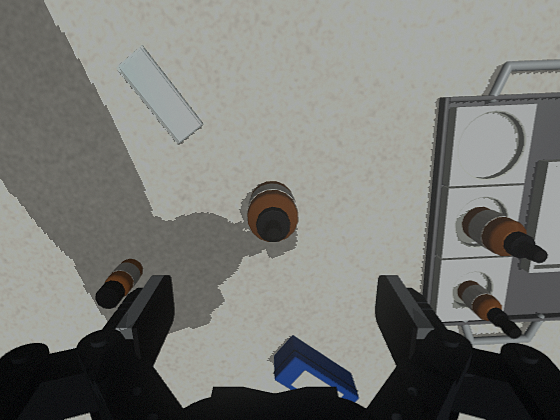

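The teat tip is at (273,236), predicted (273,234), so the large bottle's position holds. Descending.

Call:
play_rows(
  deltas=[1,-0.05,0.2,0.7,0,1,0,0,0.9,0,1,0,0,0.5,0],
)

```text
clock: 24.35
eef_pos: [0.4534, 0.0067, 0.0619]
tool_rot: [0.815, 0.58, 0.012, -0.01]
ft_force: [0.1, 0.2, 0.6]
grip_width: 0.0855
```

```bash
python3 -c "
from h import *
vision.camera('wrist');go(.44,.0065,.021)"
```

```text
clock 24.4 tcp [0.4524 0.0067 0.0596] w 0.0855 xaxis deg 70.8 z [ 0.005  0.031 -1.   ]
units [-0.091 -0.19   0.641]
```

Call:
play_rows(
  deltas=[1,-0.09,-0.19,0.4,0],
)

```text
clock: 24.52
eef_pos: [0.446, 0.0061, 0.0393]
tool_rot: [0.815, 0.58, 0.015, -0.009]
ft_force: [0.4, -0.2, 0.8]
grip_width: 0.0855
```

```bash
python3 -c "
from h import *
vision.camera('wrist');go(.44,.0065,.021)"
```

```text
clock 24.575 tcp [0.4408 0.006  0.0359] w 0.0855 xaxis deg 70.8 z [ 0.005  0.031 -1.   ]
units [-0.005 -0.014  0.249]
```

Call:
play_rows(
  deltas=[1,0,0,0.2,0],
)

```text
clock: 24.7
eef_pos: [0.4443, 0.0064, 0.0266]
tool_rot: [0.815, 0.58, 0.013, -0.01]
ft_force: [1.4, -1.0, -1.0]
grip_width: 0.0855
```

```bash
python3 -c "
from h import *
vision.camera('wrist');go(.44,.0065,.021)"
```

```text
clock 24.75 tcp [0.4435 0.0064 0.025 ] w 0.0855 xaxis deg 70.8 z [ 0.009  0.031 -0.999]
units [-0.02  -0.056  0.066]
```

Call:
play_rows(
  deltas=[0.8,-0.02,-0.05,0.07,0,0.6,0,0,0.01,0,0.4,0,0,0,0,0,0,0,0,0,0,0,0,0,0],
)

```text
clock: 25.38
eef_pos: [0.4443, 0.0064, 0.0235]
tool_rot: [0.815, 0.58, 0.015, -0.008]
ft_force: [0.6, -0.1, -1.8]
grip_width: 0.0403
```

```bash
python3 -c "
from h import *
go(.456,.2035,.20);print(st()[0]['ft_force'])"
```

```text
clock 25.375 tcp [0.4443 0.0064 0.0235] w 0.0403 xaxis deg 70.9 z [ 0.015  0.031 -0.999]
units [ 3.266 -0.88  -2.836]
[ 0.61976985 -0.11460287 -1.80682505]
```

Gripped at a reading of 40.3 mm, which carries the same offset as the others. Lifting and travelling.

Call:
play_rows(
  deltas=[0,0,0,-0.3,0,0,0,0,-0.6,0,0,0,0,-0.8,0,0,0,0,-0.8,0,0,0.5,-0.1,-0.2,0,0,0.9,-0.2,0,0,0,0.9,-0.2,0,0,0,0.7,-0.2,0,0],
)

```text
clock: 26.38
eef_pos: [0.4611, 0.1871, 0.196]
tool_rot: [0.817, 0.576, 0.014, -0.009]
ft_force: [0.4, -0.2, -1.2]
grip_width: 0.0401
```

```bash
python3 -c "
from h import *
vision.camera('wrist');vision.camera('wrist');go(.4585,.2035,.12)"
```

```text
clock 26.475 tcp [0.4611 0.1891 0.1958] w 0.0408 xaxis deg 70.7 z [ 0.013  0.033 -0.999]
units [ 0.167 -0.123  1.269]
```

Call:
play_rows(
  deltas=[0,0.17,-0.12,0.8,0],
)

```text
clock: 26.6
eef_pos: [0.4615, 0.2041, 0.1508]
tool_rot: [0.816, 0.578, 0.019, -0.008]
ft_force: [0.9, 0.5, -1.9]
grip_width: 0.0403
```

```bash
python3 -c "
from h import *
vision.camera('wrist');vision.camera('wrist');go(.4585,.2035,.032)"
```

```text
clock 26.7 tcp [0.4543 0.2017 0.1434] w 0.0405 xaxis deg 70.7 z [ 0.004  0.029 -1.   ]
units [-1.000e-03  6.700e-02  1.857e+00]
```

Call:
play_rows(
  deltas=[0,0,0,0.8,0,0,0,0,0.4,0],
)

```text
clock: 26.95
eef_pos: [0.4568, 0.2029, 0.0727]
tool_rot: [0.816, 0.578, 0.012, -0.01]
ft_force: [0.6, 0.1, -0.6]
grip_width: 0.0402
```

```bash
python3 -c "
from h import *
vision.camera('wrist');c=snap('wrist','w9.png');go(.4585,.2035,.032);print(w2px(c,[[.4545,.2035,.016]]))"
```

```text
clock 27.05 tcp [0.4567 0.2028 0.0727] w 0.0406 xaxis deg 70.7 z [ 0.007  0.029 -1.   ]
units [-0.     0.026  0.678]
[[273.36555658 229.21428538]]
```

View pics/w9.png

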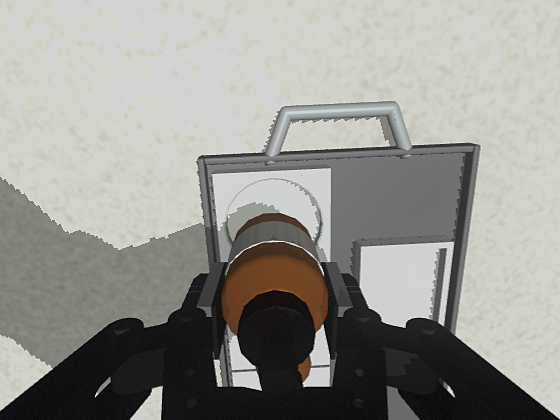

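The wide well spans u=226–322 with its top at v=178, so its centre is about (274,226) against a predicted (273,229). Lowering.

Call:
play_rows(
  deltas=[0,0,0.02,0.45,0],
)

```text
clock: 27.18
eef_pos: [0.4612, 0.2037, 0.0487]
tool_rot: [0.816, 0.578, 0.015, -0.009]
ft_force: [0.6, -0.3, -1.8]
grip_width: 0.0406
```

```bash
python3 -c "
from h import *
vision.camera('wrist');go(.458,.2035,.032)"
```

```text
clock 27.225 tcp [0.4579 0.2022 0.0443] w 0.0404 xaxis deg 70.6 z [ 0.006  0.028 -1.   ]
units [ 0.016 -0.006  0.205]
```

Call:
play_rows(
  deltas=[0,0,0,0.1,0],
)

```text
clock: 27.35
eef_pos: [0.4588, 0.202, 0.0395]
tool_rot: [0.816, 0.578, 0.011, -0.009]
ft_force: [0.8, 1.1, -0.6]
grip_width: 0.0408
```

```bash
python3 -c "
from h import *
vision.camera('wrist');go(.458,.2035,.032);print(st()[0]['ft_force'])"
```

```text
clock 27.4 tcp [0.4585 0.2019 0.0387] w 0.0401 xaxis deg 70.6 z [ 0.007  0.028 -1.   ]
units [ 0.019 -0.016  0.113]
[-0.15217494 -0.40757477 -1.88149604]
```

Call:
play_rows(
  deltas=[0,0.02,-0.01,0.08,0,0,0,0,0.04,0],
)

```text
clock: 27.65
eef_pos: [0.46, 0.2039, 0.0334]
tool_rot: [0.816, 0.577, 0.013, -0.009]
ft_force: [0.3, 0.3, -0.6]
grip_width: 0.0402
```

```bash
python3 -c "
from h import *
go(.458,.2035,.032);print(st()[0]['ft_force'])"
```

```text
clock 27.65 tcp [0.46   0.2039 0.0334] w 0.0402 xaxis deg 70.6 z [ 0.01   0.029 -1.   ]
units [-0.018 -0.029  0.023]
[ 0.29896649  0.30283594 -0.61221466]
```

Call:
play_rows(
  deltas=[0,-0.02,-0.03,0.04,0,0,0,0,0.03,0],
)

```text
clock: 27.9
eef_pos: [0.4582, 0.2037, 0.0309]
tool_rot: [0.816, 0.578, 0.013, -0.009]
ft_force: [-5.7, -2.5, 18.1]
grip_width: 0.0402
```

```bash
python3 -c "
from h import *
go(.458,.2035,.032);print(st()[0]['ft_force'])"
```

```text
clock 27.9 tcp [0.4582 0.2037 0.0309] w 0.0402 xaxis deg 70.6 z [ 0.011  0.03  -0.999]
units [-0.004 -0.001 -0.019]
[-5.67553556 -2.54720749 18.07681928]
```

Firm contact at 18 N. Releasing and rising.

Call:
play_rows(
  deltas=[0.6,0,0,0,0,0.7,0,0,0,0,0.8,0,0,-0.1,0,0.8,0,0,-0.5,0,0.8,0,0,-0.8,0,0.9,0,0,-0.8,0,0.9,0,0,-0.5,0],
)

```text
clock: 28.78
eef_pos: [0.4545, 0.1982, 0.1964]
tool_rot: [0.816, 0.578, 0.011, -0.009]
ft_force: [1.0, 0.3, -0.7]
grip_width: 0.0771
```

```bash
python3 -c "
from h import *
vision.camera('wrist');vision.camera('wrist');go(.629,-.012,.2,123.3)"
```

```text
clock 28.875 tcp [0.4562 0.199  0.198 ] w 0.0764 xaxis deg 70.6 z [ 0.012  0.03  -0.999]
units [-2.357  3.885 -0.104]
turn about tool z -52.711929272294725 q6 0.7363432800376718
```

Call:
play_rows(
  deltas=[1,-0.5,0.8,0,0,1,-0.5,0.8,0,0,1,-0.5,0.8,0,0,1,-0.5,0.8,0,0,1,-0.3,0.5,0,0,1,0,0,0,-10.7,1,0,0,0,-10.7,1,0,0,0,-10.7,1,0,0,0,-10.7,1,0,0,0,-10.7],
)

```text
clock: 30.12
eef_pos: [0.6218, -0.0111, 0.1836]
tool_rot: [0.461, 0.887, 0.014, -0.008]
ft_force: [-0.3, -0.4, -0.0]
grip_width: 0.0854
```

```bash
python3 -c "
from h import *
vision.camera('wrist');c=snap('wrist','w10.png');go(.629,-.012,.01,123.3);print(w2px(c,[[.629,-.012,.036]]))
m=cv2.inRange(cv2.cvtColor(c['color'],cv2.COLOR_BGR2HSV),(100,120,30),(130,255,255));print(m.sum()/255)
"
```

```text
clock 30.225 tcp [ 0.6217 -0.0111  0.1835] w 0.0856 xaxis deg 124.7 z [-0.001  0.032 -1.   ]
units [-0.159  0.042  2.89 ]
turn about tool z 1.4333846197806253 q6 -0.6392087510517295
[[265.10515281 196.31175255]]
2115.0
```

View pics/w10.png

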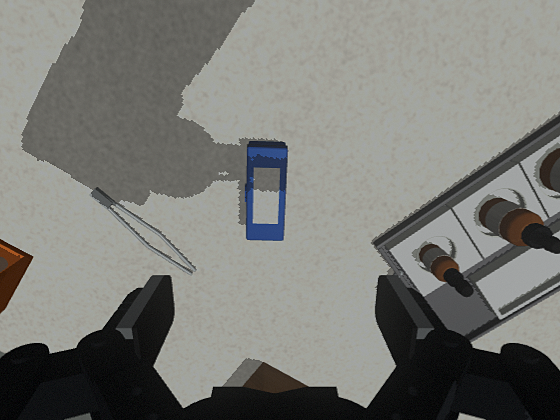

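The box's top face is centred at (266,194), predicted (265,196), and lies parallel to the pads. The tweezers at (190,270) are clear of the fingers.

Call:
play_rows(
  deltas=[1,-0.15,0.04,0.7,1.4,1,0,0,0.9,0,1,0,0,0.6,0],
)

```text
clock: 30.6
eef_pos: [0.6324, -0.0131, 0.0515]
tool_rot: [0.48, 0.877, 0.016, -0.004]
ft_force: [-0.2, 0.1, -0.1]
grip_width: 0.0856
```

```bash
python3 -c "
from h import *
vision.camera('wrist');vision.camera('wrist');go(.629,-.012,.01,123.3)"
```

```text
clock 30.7 tcp [ 0.6294 -0.0129  0.0487] w 0.0852 xaxis deg 122.7 z [ 0.     0.032 -1.   ]
units [-0.    -0.008  0.646]
turn about tool z -0.5927983616047641 q6 -0.6063696829448749
```

Call:
play_rows(
  deltas=[1,0,0,0.45,-0.6],
)

```text
clock: 30.82
eef_pos: [0.6324, -0.0122, 0.0247]
tool_rot: [0.476, 0.879, 0.015, -0.005]
ft_force: [0.8, -0.4, 0.6]
grip_width: 0.0854
```

```bash
python3 -c "
from h import *
vision.camera('wrist');vision.camera('wrist');go(.629,-.012,.01,123.3)"
```

```text
clock 30.925 tcp [ 0.6271 -0.0119  0.0198] w 0.0854 xaxis deg 123.2 z [-0.005  0.032 -0.999]
units [-0.023  0.023  0.162]
turn about tool z -0.09050077483428254 q6 -0.6137684497582682
```

Call:
play_rows(
  deltas=[1,0,0,0.18,0,0.7,0,0,0,0,0.5,0,0,0,0,0.2,0,0,0,0,0,0,0,0,0,0,0,0,0,0],
)

```text
clock: 31.68
eef_pos: [0.6313, -0.0117, 0.015]
tool_rot: [0.477, 0.879, 0.015, -0.006]
ft_force: [0.6, 0.2, 0.0]
grip_width: 0.0329
```

```bash
python3 -c "
from h import *
go(.543,.2605,.2,73.5)"
```

```text
clock 31.675 tcp [ 0.6313 -0.0117  0.015 ] w 0.0329 xaxis deg 123.1 z [ 0.004  0.032 -0.999]
units [ 4.677  1.305 -2.945]
turn about tool z 49.57975361295705 q6 -0.6107914805901367
```

Gripped, but a bit high on the box. Re-gripping 5 mm lower.

Call:
play_rows(
  deltas=[0.6,0,0,0,0,0.6,0,0,0,0,0.6,-0.02,0,0.12,0,0.3,0,0,0,0,0,0,0,0,0,0,0,0,0,0],
)

```text
clock: 32.42
eef_pos: [0.632, -0.0126, 0.0072]
tool_rot: [0.477, 0.879, 0.015, -0.006]
ft_force: [-0.5, -0.2, 0.0]
grip_width: 0.0332
```

```bash
python3 -c "
from h import *
go(.543,.2605,.2,73.5)"
```

```text
clock 32.425 tcp [ 0.632  -0.0126  0.0072] w 0.0332 xaxis deg 123.1 z [ 0.004  0.032 -0.999]
units [ 4.7    1.304 -3.074]
turn about tool z 49.569430269060945 q6 -0.611963723197674
```

Call:
play_rows(
  deltas=[0,0,0,-0.4,0,0,0,0,-0.9,0,0,0,0,-0.9,0,0,0,0,-0.9,0,0,0,0,-0.6,0,0,0,0,0,10,0,0,0,0,10,0,0,0,0,10,0,0,0,0,10,0,0,0,0,10],
)

```text
clock: 33.67
eef_pos: [0.6294, -0.0197, 0.2331]
tool_rot: [0.812, 0.584, 0.009, -0.013]
ft_force: [-0.0, 0.4, -1.1]
grip_width: 0.0333
```

```bash
python3 -c "
from h import *
vision.camera('wrist');vision.camera('wrist');go(.545,.260,.2,73.5)"
```

```text
clock 33.775 tcp [ 0.6294 -0.0197  0.233 ] w 0.0332 xaxis deg 71.8 z [-0.002  0.032 -0.999]
units [ 3.969 -2.786  0.7  ]
turn about tool z -1.7196627486011664 q6 0.2712787281505738
```

Call:
play_rows(
  deltas=[0,0.6,-0.4,0,-1.7,0,0.8,-0.55,0,0,0,0.8,-0.55,0,0,0,0.8,-0.55,0,0,0,0.8,-0.55,0,0,0,0.25,-0.2,0,0],
)

```text
clock: 34.52
eef_pos: [0.5349, 0.266, 0.2401]
tool_rot: [0.796, 0.605, 0.008, -0.013]
ft_force: [-0.5, -0.4, -0.9]
grip_width: 0.0332
```

```bash
python3 -c "
from h import *
vision.camera('wrist');c=snap('wrist','w11.png');go(.545,.260,.06,73.5);print(w2px(c,[[.543,.2605,.016]]))"
```

```text
clock 34.625 tcp [0.5354 0.2649 0.2401] w 0.0335 xaxis deg 74.3 z [-0.003  0.031 -1.   ]
units [-0.123  0.21   2.997]
turn about tool z 0.8177088813466185 q6 0.7182296258835372
[[265.00878767 184.72820674]]
```

View pics/w11.png

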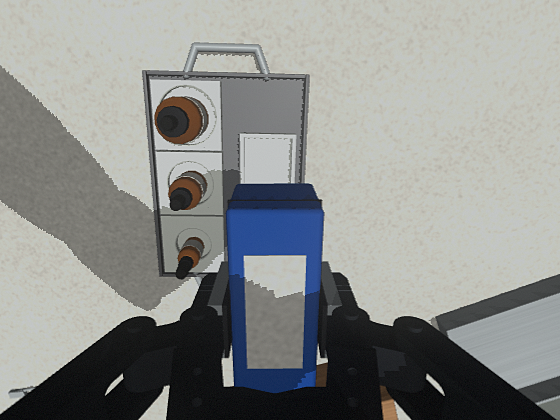

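The box is held squarely, all three bottles stand in their wells, and the tray lies at (268,165). Descending.

Call:
play_rows(
  deltas=[0,-0.1,0.2,0.7,0.8,0,0,0,0.8,0,0,0,0,0.8,0],
)

```text
clock: 35.0
eef_pos: [0.5519, 0.2573, 0.1042]
tool_rot: [0.801, 0.598, 0.014, -0.01]
ft_force: [0.4, 0.5, -0.1]
grip_width: 0.0329
```

```bash
python3 -c "
from h import *
vision.camera('wrist');vision.camera('wrist');go(.545,.260,.0155,73.5)"
```

```text
clock 35.1 tcp [0.5468 0.2551 0.0988] w 0.0333 xaxis deg 73.5 z [-0.003  0.028 -1.   ]
units [ 0.033 -0.038  1.389]
turn about tool z -0.015810100096501856 q6 0.7113194983520054
```

Call:
play_rows(
  deltas=[0,0.04,-0.02,0.8,0],
)

```text
clock: 35.22
eef_pos: [0.5515, 0.2596, 0.0557]
tool_rot: [0.802, 0.598, 0.013, -0.011]
ft_force: [1.9, 0.7, -0.3]
grip_width: 0.0331
```

```bash
python3 -c "
from h import *
vision.camera('wrist');vision.camera('wrist');go(.545,.260,.0155,73.5)"
```

```text
clock 35.325 tcp [0.5432 0.2563 0.0472] w 0.0333 xaxis deg 73.4 z [-0.011  0.024 -1.   ]
units [0.057 0.021 0.529]
turn about tool z -0.07614082101922293 q6 0.7166933651453348
```

Call:
play_rows(
  deltas=[0,0,0,0.3,0],
)

```text
clock: 35.45
eef_pos: [0.5461, 0.2573, 0.0323]
tool_rot: [0.802, 0.598, 0.006, -0.012]
ft_force: [0.6, 0.1, -0.5]
grip_width: 0.0333
```

```bash
python3 -c "
from h import *
vision.camera('wrist');go(.545,.260,.0155,73.5);print(st()[0]['ft_force'])"
```

```text
clock 35.5 tcp [0.5434 0.2561 0.0284] w 0.033 xaxis deg 73.4 z [-0.011  0.023 -1.   ]
units [0.066 0.011 0.216]
turn about tool z -0.10552065926339083 q6 0.7168832521823725
[-0.35534576 -0.09774592 -2.92938068]
```

Call:
play_rows(
  deltas=[0,0.06,0.02,0.12,0,0,0.02,0,0.06,0],
)

```text
clock: 35.75
eef_pos: [0.5479, 0.2612, 0.0197]
tool_rot: [0.802, 0.598, 0.004, -0.012]
ft_force: [1.0, 0.8, -1.4]
grip_width: 0.0331
```

```bash
python3 -c "
from h import *
go(.545,.260,.0155,73.5);print(st()[0]['ft_force'])"
```

```text
clock 35.75 tcp [0.5479 0.2612 0.0197] w 0.0331 xaxis deg 73.4 z [-0.008  0.025 -1.   ]
units [-0.035 -0.039  0.07 ]
turn about tool z -0.1168257427841155 q6 0.7218715915224198
[ 0.99171974  0.84717477 -1.41143623]
```

Call:
play_rows(
  deltas=[0,-0.03,-0.04,0.06,0,0,0,0,0.03,0],
)

```text
clock: 36.0
eef_pos: [0.5455, 0.2609, 0.0161]
tool_rot: [0.802, 0.598, 0.005, -0.012]
ft_force: [-5.6, -2.1, 10.4]
grip_width: 0.0333
```

```bash
python3 -c "
from h import *
go(.545,.260,.0155,73.5);print(st()[0]['ft_force'])"
```

```text
clock 36.0 tcp [0.5455 0.2609 0.0161] w 0.0333 xaxis deg 73.4 z [-0.006  0.026 -1.   ]
units [-0.016 -0.003  0.009]
turn about tool z -0.09634078692880621 q6 0.7227615993087709
[-5.55462428 -2.05770541 10.3522555 ]
```

Contact came at the expected height. Releasing, then rising and backing off so the top camera is clear.

Call:
play_rows(
  deltas=[0.5,0,0,0,0,0.55,0,0,0,0,0.6,0,0,-0.1,0,0.6,0,0,-0.5,0,0.6,0,0,-0.9,0,0.6,0,0,-0.9,0,0.6,0,0,-0.8,0,0.6,-0.6,-0.6,0,0,0.6,-0.6,-0.6,0,0,0.6,-0.6,-0.6,0,0,0.6,-0.6,-0.6,0,0,0.6,0,0,0,0],
)

```text
clock: 37.5
eef_pos: [0.3651, 0.1573, 0.2164]
tool_rot: [0.801, 0.598, 0.011, -0.011]
ft_force: [1.3, 0.0, 0.3]
grip_width: 0.051
```

```bash
python3 - <<'E'
from h import *
go(.3,0,.3)
t=snap('top');s=snap('scene')
a=cv2.resize(t['color'][140:270,120:300],None,fx=4,fy=4,interpolation=cv2.INTER_CUBIC)[:,:440]
b=cv2.resize(s['color'][85:205,270:430],None,fx=2.25,fy=2.25,interpolation=cv2.INTER_CUBIC)
b2=cv2.resize(s['color'][150:375,120:420],None,fx=1.1,fy=1.1)
im=np.zeros((520,800,3),np.uint8);im[:520,:440]=a;im[:b.shape[0],440:]=b[:,:360];im[272:272+b2.shape[0],440:440+b2.shape[1]]=b2[:248]
cv2.imwrite('pics/fin.png',im)
# capped check: difference with initial frames (predicted tip pixels)
for n,P in(('large',[.4545,.2035,.096]),('med',[.52,.183,.088]),('small',[.587,.164,.079]),('box',[.543,.2605,.044])):
    q=w2px(t,[P])[0];r=w2px(s,[P])[0];print(n,((q-[120,140])*4).round(0),((r-[270,85])*2.25+[440,0]).round(0))
o0=cv2.imread('pics/scene0.png')
for n,x,y in(('capS',231,231),('capL',143,346)):
    T=o0[y-22:y+22,x-20:x+20];m=cv2.matchTemplate(s['color'][y-40:y+40,x-40:x+40],T,cv2.TM_CCOEFF_NORMED);print(n,cv2.minMaxLoc(m)[1::2],'expect (20,18)')
E
```

```text
clock 37.5 tcp [0.3651 0.1573 0.2164] w 0.051 xaxis deg 73.4 z [ 0.004  0.03  -1.   ]
units [-2.78  -0.299 -1.475]
large [220. 359.] [553.  45.]
med [264. 256.] [601.  88.]
small [305. 154.] [653. 134.]
box [165. 231.] [650.  85.]
capS (0.9996606111526489, (20, 18)) expect (20,18)
capL (0.9995943307876587, (20, 18)) expect (20,18)
```

View pics/fin.png

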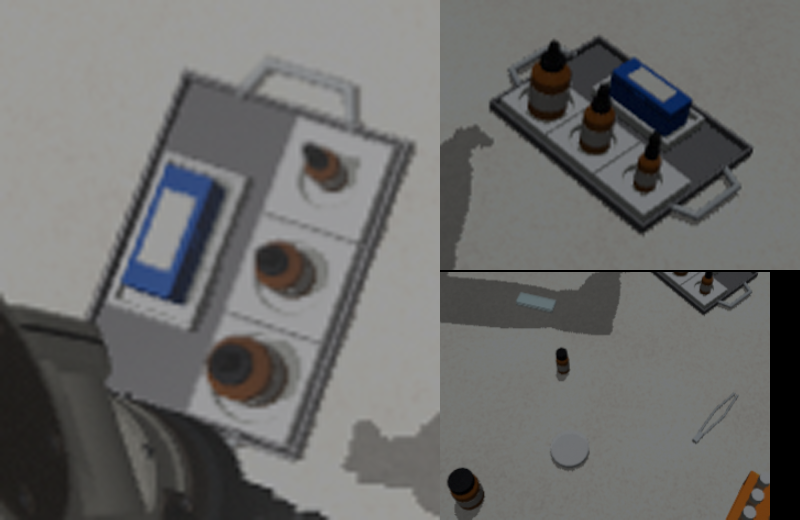

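Both views agree. Scene-view teat tips at (555,43), (603,88) and (655,136) are within 2 crop px of the on-axis predictions, and the box label at (167,230) is where predicted. The capped bottles match their starting images exactly. Handing in.

```bash
python3 -c "
from workcell import ticket
print(ticket.job_done())"
```

```text
the job is handed in; nothing more can be done
None
```

I stood the three dropper bottles in the wells of their sizes, laid the slide box in the tray, and handed the job in at about 37.5 s of the 128 s allowed. No verdict was reported.

**Bottles:** In the last scene view each teat tip was about 1 camera pixel (2–3 mm) from its well axis, well inside the 10 mm limit. In the last top view the dark patches over the teats sat up to about 8 mm to one side of the prediction. I took that to be the collar blending into the patch, because the shift was the same way on all three and the scene view did not show it.

**Slide box:** It lies flat in the tray, with its label centre 1–2 mm from the predicted spot.

**Capped bottles:** Both matched their starting pictures to the pixel, so they did not move.

**Placing:** Each bottle and the box met the floor at the expected height, with 10–29 N on the wrist, and was released only then.

**What went wrong on the way:**
- **Re-grips:** I re-gripped the small bottle twice and the box once to get the grip height right.
- **Tool tilt:** The tool's tilt crept to about 0.1 rad while I placed the medium bottle. I worked it back out before picking up the large one, and the medium bottle stands upright.

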